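# Park the cutting head of the paper trimmer

## Robot

A 6-joint arm with a two-finger parallel gripper is mounted at the origin on a cart in front of the work surface, level with it; the furniture and walls round the work are solid. World frame = base frame: x ahead of the robot, y to its left, z up, the work surface at z = 0. Lengths are in mm, angles in rad, forces in N, time in s.
With the tool pointing down it reaches from about 350 to 775 mm from the base axis. Payload 7.3 kg.
Tool frame: the origin (TCP) lies midway between the tips of the shut fingers; the grasp point (between the pads) lies 19 mm behind it; z points along the fingers, x is the direction in which the jaws open and shut, and the axes are right-handed (so a half turn about z gives the same grasp; the last joint's range is limited). The gripper opens to 92 mm and grips with 3 to 60 N. Pads are 19 mm wide; open, the fingers measure 130 mm over their backs; the gripper's body (75 mm by 190 mm) begins 47 mm behind the grasp point.
Start: joints at [-1.247, 0.342, 1.524, -0, 1.275, -0.146], TCP at [237.696, -468.132, 206.441] pointing down, gripper open.
Joint ranges: [-2.53, 2.53], [-0.77, 2.02], [0.04, 2.7], [-1, 4.14], [0.28, 2.66], [-3.11, 3.11]. Speed limits (rad/s): [2.57, 2.57, 3.14, 3.14, 3.14, 3.14].

## Interface

Orientations are given as [roll, pitch, yaw] about the fixed x, y, z axes, in that order (R = Rz(yaw) Ry(pitch) Rx(roll)).
In Python, from plant import bot gives the robot as it stands.
- The arm moves only by the shell command python3 -m pendant 'ROWS' [OPENING]. ROWS is JSON, a list of rows, each an object with "linear": the shift along the world's x, y, z in mm, a list of three; "twist": the turn about the world's z in degrees. In form: [{"linear": [x, y, z], "twist": twist}, ...]. A call has 1 to 20 rows; each row is the pose to reach, as a shift and turn from the pose commanded when the call began; what a row does not reach only later rows make up. A row lasts 1/8 s, in which the tool goes at most 62.5 mm and 10.7 degrees, less where a joint would pass 70% of its speed; a pose out of reach is approached as far as the arm can. A call with a gripper value outside its range is refused whole. OPENING is the closure in counts, from 0 (fully open) to 255 (shut), set as the call begins (- or left out, the last holds). The fingers move at their own pace and stop on an object; the grip force is fixed at half the most. Time passes only in rows, so rows that repeat a pose let the fingers close. It gives the time, the measured TCP pose, the force and the opening at its end, in the units of the state.
- bot.get_obs(): the state, without advancing time (a new reading comes with each control period).
- bot.capture(name): name is "scene" or "side" or "wrist"; returns a dict with "frame" (384x512x3 uint8, blue, green, red), "z_map" (384x512 float32, mm along the optical axis (not along the pixel's ray), 0 where there is no reading), "fx", "fy", "cx", "cy" (pixels), "rvec" (rotation vector, rad) and "tvec" (3), from world to camera coordinates, as OpenCV has them. Camera axes: x right, y down, z forward; pixel columns grow to the right and rows downward; lengths in mm; the calibration is good to about 2 mm. A picture is of the moment at which its call begins.
- bot.close_job(): hands the job in, once; it reports no verdict.
The state is a dict: "time": time; "joint_positions": joint angles; "dq": joint speeds; "tau": joint torques, N m; "tool_pos": TCP position; "tcp_rot": TCP orientation; "contact_force": force on the tool from outside, world axes, zero at the start; "moment": the same for the moment, N m; "grip_width": finger opening in mm.
Only numpy, scipy, OpenCV 4.12 (cv2) and the standard library are available. Lean on these libraries where they do the work, as an engineer would, in place of code of your own. Each camera call takes 0.05 s, during which the arm holds its last target. There are 200 camera calls.

## Task

The paper trimmer on the counter was left with its cutting head out in the middle of the rail. Slide the head along its rail all the way into the blade guard, until it is fully home at that end stop, and let go. Leave the small paper stop on the front ruler strip where it is set.

Things in the scene. Friction and masses are not known exactly. Their poses are not given: they have to be found in the camera images.
- head_grip (a point): Centre of the grey upright grip on the trimmer's cutting head: a fin 20 mm thick across the rail, 46 long along it, 52 to 106 mm above the counter; this point is at 82 mm. It stands on a black block, 44 across x 60 along the rail, top 52 mm up. Axes: x across the rail (away from the robot), y along the rail, z up, turned with the board. Slides only along y, with about 2 N; stays where left.
- head (a joint): Position of the cutting head along its rail in m, 0 in the middle, growing along the rail's y (to the robot's left); hard stops at -0.115 and +0.115. The trimmer is a white board, 240 x 360 x 14 mm, that does not shift when pushed, with the aluminium rail along its far side between two black end posts, tops 50 mm above the counter.
- guard_mid (a point): Where head_grip is when the head is fully home against the end stop in the blade guard; axes as head_grip. Guard: two upright dark steel cheeks, one each side of the rail, 60 mm long, 74 mm over the outsides, 62 between, tops 50 mm above the counter. It may be at either end of the rail; the other end has only a flat dark sole 3 mm thick, without cheeks.
- stop_top (a point): Top centre of the paper stop, to be left alone: a low black slider, 34 x 30 mm, with a small grey fin, top 42 mm above the counter, on the aluminium ruler strip along the board's near edge, 170 mm from the rail. It slides along the strip if pushed.

How it is judged:
By the outcome, as a careful person would: the job done as asked, in the order asked, and still so for the second after the job is handed in, with the robot touching nothing.
It also fails if it takes over 32 s, if anything falls off the work surface, if the arm or the gripper's body presses on something with over 40 N, if the wrist force passes 120 N, or if a joint passes its speed limit or range.

## Working session

There is one attempt and no reset: what is moved stays moved. The work goes in short steps, Python scripts to look and compute and a shell command to move; the robot and the scene stay as the last step left them, time stands still between calls to the robot, and variables do not carry over. Pictures are saved under pics/ and viewed, about 8 in all and at most 12, crops included, and the job is handed in when it is done.

```bash
mkdir -p pics; cat > h.py <<'E'
import numpy as np,cv2
from plant import bot
def pts(c):
    R=cv2.Rodrigues(np.array(c["rvec"],float))[0];t=np.array(c["tvec"],float).ravel()
    z=c["z_map"];v,u=np.mgrid[:z.shape[0],:z.shape[1]]
    P=np.stack([(u-c["cx"])/c["fx"]*z,(v-c["cy"])/c["fy"]*z,z],-1)
    W=(P-t)@R; W[z<=0]=np.nan
    return W
E
python3 - <<'E'
from h import *
ims=[]
for n in("scene","side"):
    c=bot.capture(n);np.savez(f"{n}0.npz",W=pts(c),f=c["frame"]);cv2.imwrite(f"pics/{n}0.png",c["frame"])
    R=cv2.Rodrigues(np.array(c["rvec"],float))[0];print(n,-R.T@np.array(c["tvec"]).ravel(),R[2])
o=bot.get_obs();print(o["time"],o["tool_pos"],o["tcp_rot"],o["grip_width"])
E
```

```text
scene [  8.17749674 548.6605033  530.11274979] [ 0.57241455 -0.61970785 -0.53693926]
side [458.02555772 820.70555956 400.51446357] [ 0.06685975 -0.92428854 -0.37579311]
0.1 [ 237.56252002 -467.73240871  205.80642222] [-3.14138068e+00  1.40467009e-03 -1.10099341e+00] 91.83254351023508
```

View pics/scene0.png

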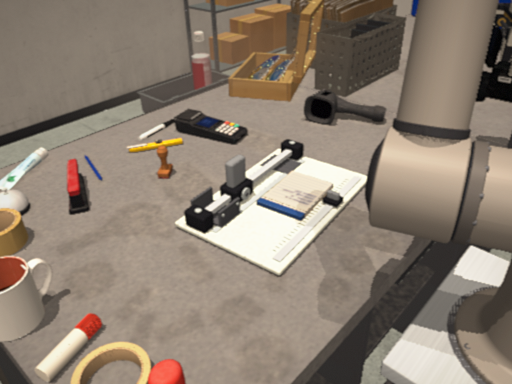

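View pics/side0.png

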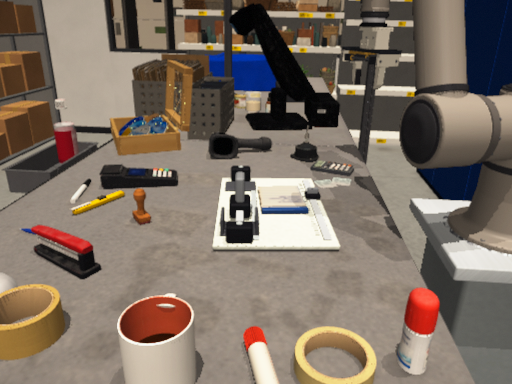

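The scene view shows the grip at about (235,170). Posts are at (200,217) and (291,150), a cheek-like plate is near (202,197), and the stop is at (332,198). Next I'll measure these and zoom in.

```bash
python3 - <<'E'
from h import *
d=np.load("scene0.npz");W=d["W"];f=d["f"]
cv2.imwrite("pics/z0.png",cv2.resize(f[130:275,170:375],(800,566),interpolation=cv2.INTER_CUBIC))
x,y,z=W[...,0],W[...,1],W[...,2]
box=np.zeros(z.shape,bool);box[130:275,170:375]=1
b=box&(z>8)&(z<19)&(f.min(-1)>150)
r=cv2.minAreaRect(np.c_[x[b],y[b]].astype(np.float32));print("board",r,cv2.boxPoints(r))
g=box&(z>60)&(z<115);n,l,s,c=cv2.connectedComponentsWithStats(g.astype(np.uint8))
for i in range(1,n):
    if s[i,4]>20:
        m=l==i;r=cv2.minAreaRect(np.c_[x[m],y[m]].astype(np.float32));print("hi",c[i],s[i,4],r,z[m].max(),z[m].min())
g=box&(z>24)&(z<58)&(f.max(-1)<90);n,l,s,c=cv2.connectedComponentsWithStats(g.astype(np.uint8))
for i in range(1,n):
    if s[i,4]>15:
        m=l==i;print("dark",c[i],s[i,4],np.nanmean(W[m],0),np.nanmin(W[m],0),np.nanmax(W[m],0))
for p in[(235,170),(200,217),(291,150),(202,197),(332,198)]:print(p,W[p[1],p[0]])
E
```

```text
board ((491.30242919921875, -33.373382568359375), (240.7024383544922, 362.4123840332031), 6.600275993347168) [[ 350.9207   132.7984 ]
 [ 392.57706 -227.21198]
 [ 631.6842  -199.54517]
 [ 590.02783  160.46521]]
hi [235.57786885 169.29508197] 488 ((554.8392944335938, 23.170120239257812), (21.806949615478516, 48.9469108581543), 7.491332054138184) 107.5145736124646 60.04966021943995
dark [211.38095238 130.76190476] 21 [ 809.57679298 -141.90197122   25.58044322] [ 789.86563113 -148.41761275   24.0396372 ] [ 829.77990882 -134.30218909   28.08365697]
dark [292.94871795 147.89316239] 234 [ 570.98246428 -178.51153372   42.18535675] [ 552.89470947 -198.20215949   24.05278086] [ 601.98599074 -167.89465257   51.48659109]
dark [233.49196141 197.52090032] 622 [531.77607592  55.12392747  42.95362046] [507.39429403  -4.3264692   24.05042521] [575.00579908 115.0659511   57.8031599 ]
dark [200.31024531 211.8037518 ] 693 [547.95085291 126.83673574  40.78547086] [515.28741573  67.16171132  24.00854832] [584.43717055 153.23696943  52.53462934]
dark [332.4587156  199.99082569] 109 [393.48112604 -79.58827981  27.58768532] [379.53064242 -98.11945699  24.08656262] [412.67640913 -71.07129223  36.18761585]
(235, 170) [544.99820264  34.86761196  89.85077634]
(200, 217) [524.7739222  147.11476316  50.85723668]
(291, 150) [ 572.46956766 -173.39485787   38.24414877]
(202, 197) [578.98360677  94.7345295   43.06489981]
(332, 198) [396.62491232 -82.46413125  29.40033723]
```

View pics/z0.png

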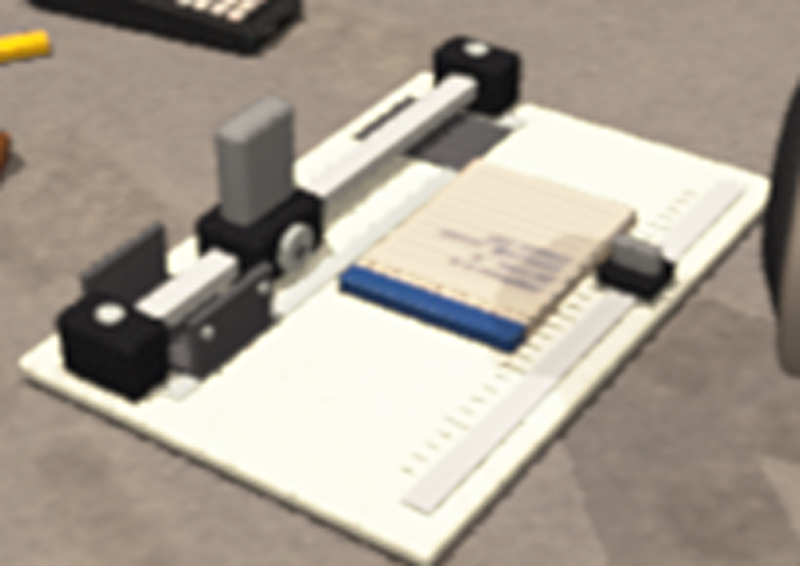

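The guard is at the +y (left) end. The board is 240x362 mm with yaw +6.6°, and the grip is at (555,23), about 66 mm from home. I'll move above the grip with the jaws across the rail.

```bash
python3 -m pendant '[{"linear":[15,25,0],"twist":4},{"linear":[45,70,0],"twist":11},{"linear":[75,115,0],"twist":18},{"linear":[105,162,0],"twist":25},{"linear":[135,208,0],"twist":32},{"linear":[165,255,0],"twist":39},{"linear":[195,301,0],"twist":46},{"linear":[225,347,0],"twist":52},{"linear":[255,394,0],"twist":58},{"linear":[285,440,0],"twist":64},{"linear":[305,472,0],"twist":68},{"linear":[317,491,0],"twist":69.7},{"linear":[317,491,0],"twist":69.7},{"linear":[317,491,0],"twist":69.7}]' 0
python3 - <<'E'
from h import *
o=bot.get_obs();print(o["time"],o["tool_pos"],np.degrees(o["tcp_rot"]),o["joint_positions"],o["contact_force"])
c=bot.capture("wrist");W=pts(c);f=c["frame"];cv2.imwrite("pics/w1.png",f)
z=W[...,2]
m=(z>98)&(z<112)&(np.hypot(W[...,0]-555,W[...,1]-23)<60)
r=cv2.minAreaRect(W[m][:,:2].astype(np.float32));print("fin",m.sum(),r,np.nanmean(W[m],0))
E
```

```text
time: 1.85
tool_pos: [554.2, 21.9, 206.3]
tcp_rot: [3.141, 0.001, 0.114]
contact_force: [0.7, 0.3, 0.2]
grip_width: 91.9
1.85 [554.17318818  21.90209847 206.27328038] [1.79979628e+02 4.41492973e-02 6.53298969e+00] [-9.83792318e-02  3.96992318e-01  1.44100770e+00 -5.28665549e-04
  1.30427095e+00 -2.12262135e-01] [0.68721799 0.32564844 0.24331065]
fin 1034 ((555.7486572265625, 20.650001525878906), (19.406267166137695, 46.2126579284668), 6.220887184143066) [555.44679167  22.22678155 103.93780112]
```

View pics/w1.png

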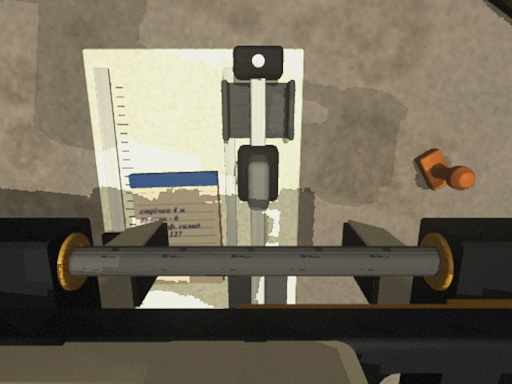

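The wrist view shows the fin top at about (258,178), the guard cheeks at rows 82–140 and the post at (258,60). The fin measures 19.4 x 46 mm at (555.7,21), which agrees with the scene view. I'll go down and grip.

```bash
python3 -m pendant '[{"linear":[1,0,-30],"twist":0},{"linear":[1,0,-75],"twist":0},{"linear":[1,0,-110],"twist":0},{"linear":[1,0,-132],"twist":0},{"linear":[1,0,-141],"twist":0},{"linear":[1,0,-141],"twist":0}]' 0 && python3 -m pendant '[{"linear":[0,0,0],"twist":0},{"linear":[0,0,0],"twist":0},{"linear":[0,0,0],"twist":0},{"linear":[0,0,0],"twist":0},{"linear":[0,0,0],"twist":0},{"linear":[0,0,0],"twist":0},{"linear":[0,0,0],"twist":0},{"linear":[0,0,0],"twist":0}]' 255
```

```text
time: 2.65
tool_pos: [555.6, 22.2, 65.6]
tcp_rot: [3.142, 0.0, 0.114]
contact_force: [-0.7, 0.0, 0.3]
grip_width: 92.0
time: 3.65
tool_pos: [556.9, 23.0, 65.5]
tcp_rot: [3.142, -0.003, 0.115]
contact_force: [5.2, 0.4, -1.8]
grip_width: 19.9
```

It has gripped at 19.9 mm. Sliding toward the guard, slowing near the end.

```bash
python3 -m pendant '[{"linear":[-0.6,5,0],"twist":0},{"linear":[-1.7,15,0],"twist":0},{"linear":[-2.8,25,0],"twist":0},{"linear":[-3.9,35,0],"twist":0},{"linear":[-5,45,0],"twist":0},{"linear":[-5.8,52,0],"twist":0},{"linear":[-6.3,56,0],"twist":0},{"linear":[-6.3,56,0],"twist":0}]'
```

```text
time: 4.65
tool_pos: [550.4, 79.3, 65.5]
tcp_rot: [-3.142, -0.002, 0.116]
contact_force: [5.4, 2.2, -3.3]
grip_width: 19.8
```

```bash
python3 -m pendant '[{"linear":[-0.2,2,0],"twist":0},{"linear":[-0.5,4,0],"twist":0},{"linear":[-0.7,6,0],"twist":0},{"linear":[-0.8,7,0],"twist":0},{"linear":[-0.8,7,0],"twist":0}]'
python3 -m pendant '[{"linear":[-0.1,1,0],"twist":0},{"linear":[-0.2,2,0],"twist":0},{"linear":[-0.2,2,0],"twist":0}]'
```

```text
time: 5.28
tool_pos: [549.7, 85.7, 65.5]
tcp_rot: [3.141, -0.002, 0.115]
contact_force: [5.3, 0.5, -3.7]
grip_width: 19.8
time: 5.65
tool_pos: [549.5, 87.7, 65.5]
tcp_rot: [3.141, -0.002, 0.115]
contact_force: [5.1, -0.5, -2.9]
grip_width: 19.5
```

```bash
for i in 1 2; do :; done; python3 -m pendant '[{"linear":[-0.1,1,0],"twist":0},{"linear":[-0.2,2,0],"twist":0},{"linear":[-0.2,2,0],"twist":0}]'
python3 -m pendant '[{"linear":[-0.1,1,0],"twist":0},{"linear":[-0.2,2,0],"twist":0},{"linear":[-0.2,2,0],"twist":0}]'
python3 - <<'E'
from h import *
c=bot.capture("scene");cv2.imwrite("pics/z2.png",cv2.resize(c["frame"][130:275,150:355],(800,566),interpolation=cv2.INTER_CUBIC))
E
```

```text
time: 6.02
tool_pos: [549.3, 89.1, 65.5]
tcp_rot: [3.14, -0.002, 0.115]
contact_force: [5.6, -3.4, -3.0]
grip_width: 20.0
time: 6.4
tool_pos: [549.3, 89.1, 65.5]
tcp_rot: [3.137, -0.002, 0.116]
contact_force: [5.2, -11.4, -2.5]
grip_width: 20.1
```

View pics/z2.png

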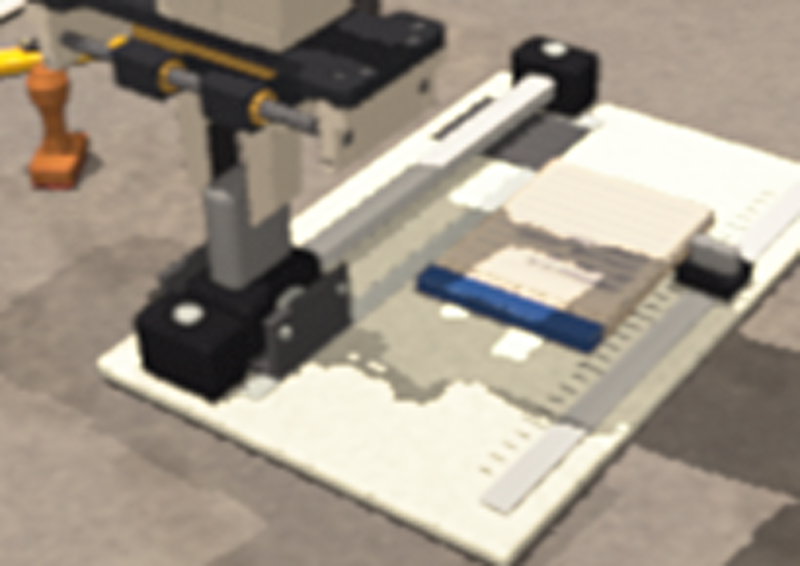

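The head is inside the cheeks against the post at about crop pixel (250,270). Motion has stalled at y=89.1 while the force ramps to 11 N, and the total travel of 67 mm matches the predicted 66. I'll press about 1 mm more, release and rise.

```bash
python3 -m pendant '[{"linear":[-0.1,1,0],"twist":0},{"linear":[-0.1,1,0],"twist":0}]'
python3 -m pendant '[{"linear":[0,0,0],"twist":0},{"linear":[0,0,0],"twist":0},{"linear":[0,0,0],"twist":0},{"linear":[0,0,0],"twist":0},{"linear":[0,0,0],"twist":0},{"linear":[0,0,0],"twist":0},{"linear":[0,0,0],"twist":0},{"linear":[0,0,0],"twist":0}]' 0
python3 -m pendant '[{"linear":[0,0,8],"twist":0},{"linear":[0,0,30],"twist":0},{"linear":[0,0,70],"twist":0},{"linear":[0,0,110],"twist":0},{"linear":[0,-30,140],"twist":0},{"linear":[0,-70,140],"twist":0},{"linear":[0,-70,140],"twist":0},{"linear":[0,-70,140],"twist":0}]'
python3 - <<'E'
from h import *
d=np.load("scene0.npz")
c=bot.capture("wrist");W=pts(c);cv2.imwrite("pics/w3.png",c["frame"])
z=W[...,2];m=(z>98)&(z<112)&(np.hypot(W[...,0]-548,W[...,1]-88)<50)
print("wrist fin",m.sum(),cv2.minAreaRect(W[m][:,:2].astype(np.float32)))
c=bot.capture("scene");W2=pts(c);f=c["frame"];z=W2[...,2]
for n,W,f in(("before",d["W"],d["f"]),("after",W2,f)):
    m=(W[...,2]>22)&(W[...,2]<45)&(f.max(-1)<110)&(np.hypot(W[...,0]-393,W[...,1]+82)<40)
    print("stop",n,m.sum(),np.nanmean(W[m],0))
m=(z>60)&(z<112)&(np.hypot(W2[...,0]-548,W2[...,1]-88)<40);print("scene fin",m.sum(),cv2.minAreaRect(W2[m][:,:2].astype(np.float32)))
E
```

```text
time: 6.7
tool_pos: [549.3, 89.2, 65.5]
tcp_rot: [3.136, -0.002, 0.116]
contact_force: [5.4, -15.5, -3.8]
grip_width: 19.8
time: 7.7
tool_pos: [547.9, 92.9, 65.4]
tcp_rot: [-3.142, -0.0, 0.115]
contact_force: [-0.5, -0.1, 0.2]
grip_width: 91.1
time: 8.7
tool_pos: [547.7, 23.1, 205.6]
tcp_rot: [-3.141, -0.0, 0.115]
contact_force: [0.2, 1.1, 0.1]
grip_width: 91.8
wrist fin 1202 ((548.3695068359375, 86.49406433105469), (19.169780731201172, 45.252986907958984), 6.528954029083252)
stop before 167 [393.83986321 -80.00796077  28.56598333]
stop after 175 [393.60687862 -80.67017441  28.85505468]
scene fin 558 ((546.2515869140625, 90.2635498046875), (20.12179946899414, 45.66949462890625), 6.13693904876709)
```

View pics/w3.png

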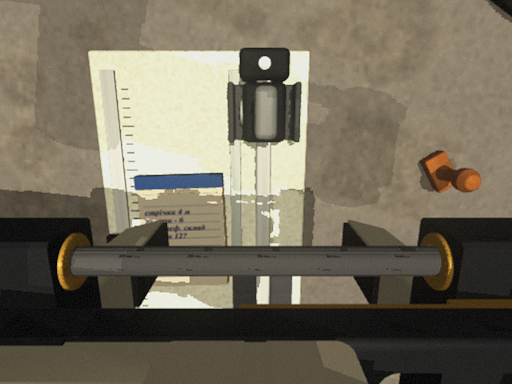

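The wrist view shows the head block between the cheeks and tight against the post at (265,80). The gripper is clear, so I'm handing the job in.

```bash
python3 -c "
from plant import bot
bot.close_job()"
```

```text
the job is handed in; nothing more can be done
```

The cutting head is fully home in the blade guard at the left (+y) end of the rail. The gripper has let go and moved clear, and the job is handed in at about 9 s of the 32 s allowed.

- **Head position:** it slid about 66 mm, then stopped moving while the push force rose to 15 N, so it was against the hard stop. That puts the joint at about +0.115 m. The last wrist view shows the block between the cheeks and touching the end post.
- **Paper stop:** it was not touched. Its measured position before and after agrees within 0.7 mm, which is within measurement noise.
- **Disagreement:** the scene and wrist cameras put the grip about 4 mm apart in position, both before and after the move. Each camera on its own shows 66–67 mm of travel, so I put the difference down to calibration and partial occlusion.

No check failed.

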